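Press the lens carrier onto its stud base

TASK

Put the lens carrier (the one with the round lens barrel) back on the stud base: set its sockets over the four studs and press it down until it sits fully home, flush and level on the base, with both spring clips snapped shut over its toes. Place it, do not drop it on, leave the blank carrier where it stands, and let go at the end.

Things in the scene. Friction and masses are not known exactly. Their poses are not given: they have to be found in the camera images.
- lens_carrier: Loose dark-metal carrier, 0.2-0.33 kg, standing on the table. Origin: centre of its underside, z up. Toe plate 60 (x) x 40 (y) x 8 mm high; block 53 x 40 mm from 8 to 28 mm height, leaving a ledge on each x end; upright frame 12 (x) x 40 (y) mm from 28 to 62 mm with a bright round lens barrel. Underside: four square sockets 12.5 mm wide, 8 deep, at x +-15, y +-10 mm; fits either way round.
- lens_centre (a point): Centre of the lens barrel (diameter 28, length 26 mm along x) on the lens carrier, 44 mm above its underside. The carrier's two flat y sides, 40 mm apart, run flush from the underside to the frame's top at 62 mm and are the place to hold it.
- blank_carrier: Loose bystander: the same carrier without a lens barrel (a plain solid upright plate), otherwise of the same sizes and origin. To be left alone.
- base: Dark-metal stud base, fixed to the table. Origin: centre of its underside, z up. Foot plate 100 (x) x 60 (y) x 8 mm; on it a block 60 x 40 mm up to 24 mm. On its top four round bright studs, diameter 10 tapering to 6, 7 mm tall, at x +-15, y +-10 mm. A steel spring clip stands at each x end (20 mm wide in y, 43 mm high, outer faces 72 mm apart).
- base_seat (a point): Centre of the top face of the stud base's block, 24 mm above the table: where the origin of the fully seated carrier lies, its x axis along the base's x axis (either way round).
- clip_a (a joint): Spring clip at the base's +x end; metres pushed outward, 0 shut, 0.005 at most. Its ramped nose (43 down to 35 mm above the table) is pushed out about 2 mm by the descending carrier's toe and snaps back to 0 over the ledge when the carrier is home. Pressing past both clips takes 10 to 15 N in all, well over the carrier's weight; once snapped it does not lift off.
- clip_b (a joint): The same spring clip at the base's -x end.
There are look-alikes about, which are no part of the job. What is shaped like the base but blue is not meant.

How it is judged:
At the end, for the whole second after the job is handed in: The lens carrier rests released on the stud base: underside within 1.5 mm of the base's top face, centred within 3 mm, level within 0.04 rad, its x axis along the base's x axis within 0.1 rad (either way round), and both spring clips back within 1 mm of shut (horizontal distance between lens_carrier and base_seat below 0.003 m and z of lens_carrier in the frame of base_seat between -0.002 and 0.0015 m and angle between lens_carrier's own z axis and vertical below 0.04 rad and angle between the x axis of lens_carrier and the x axis of base, either way round below 0.1 rad and value of joint each of clip_a, clip_b below 0.001 m and linear speed of lens_carrier below 0.02 m/s); the robot touches nothing.
It fails at once if the lens carrier is let go over the base from more than 26 mm above its seat (dropped on) (horizontal distance between lens_carrier and base_seat below 0.05 m and z of lens_carrier in the frame of base_seat above 0.026 m and contact force between the fingers and lens_carrier below 0.05 N).
It fails at once if the blank carrier is moved by more than 20 mm (distance of blank_carrier from where it was at the start of the episode above 0.02 m).
It also fails if it takes over 42 s, if anything falls off the work surface, if the arm or the gripper's body presses on something with over 40 N, if the wrist force passes 120 N, or if a joint passes its speed limit or range.

ROBOT

A 7-joint arm with a two-finger parallel gripper is mounted at the origin on the work surface. World frame = base frame: x ahead of the robot, y to its left, z up, the work surface at z = 0. Lengths are in m, angles in rad, forces in N, time in s.
With the tool pointing down it reaches from about 0.4 to 0.875 m from the base axis. Payload 19.3 kg.
Tool frame: the origin (TCP) lies at the very end of the fingers, on their centre line; the grasp point (between the pads) lies 19 mm behind it; z points along the fingers, y is the line along which they close (so a half turn about z gives the same grasp; the last joint's range is limited). The gripper opens to 85 mm and grips with 20 to 120 N. Pads are 22 mm wide; open, the fingers measure 114 mm over their backs; the gripper's body (76 mm by 85 mm) begins 54 mm behind the grasp point. The pads swing forward as they close: fully open they stand 13 mm farther back than shut.
Start: joints at [1.185, 0.521, -0.036, 1.599, 0.021, 1.021, -0.113], TCP at [0.194, -0.594, 0.231] pointing down, gripper open.
Joint ranges: [-2.91, 2.91], [-0.3, 2.13], [-1.5, 1.42], [0.17, 2.43], [-1.26, 4.41], [0.16, 1.93], [-2.52, 2.52]. Speed limits (rad/s): [1.89, 1.89, 2.39, 2.39, 3.01, 3.01, 3.01].

INTERFACE

Orientations are given as [roll, pitch, yaw] about the fixed x, y, z axes, in that order (R = Rz(yaw) Ry(pitch) Rx(roll)).
In Python, from workcell import bot gives the robot as it stands.
- The arm moves only by the tool jog_arm, never from a script. Its argument "motion" is a list of rows, each a list of 5 numbers: the shift along the tool's x, y, z scaled (see below), then the turn about the tool's z scaled (see below), then the opening, from 0 (shut) to 1 (fully open). A call has 1 to 12 rows; each row shifts and turns the commanded pose from where the row before left it, along the tool's axes as they then stand; what a row does not reach is not made up. The controller multiplies each number of a shift by 30 mm and each number of a turn by 0.08 rad. A row lasts 1/10 s, in which the tool goes at most 50 mm and 8.59 degrees, less where a joint would pass 70% of its speed; a pose out of reach is approached as far as the arm can. A call with a number of a shift or a turn outside -1 to 1 is refused whole. A call with a gripper value outside its range is refused whole. The fingers move at their own pace and stop on an object; "newtons" is the grip in N (left out, the last holds). Time passes only in rows, so rows that do not move let the fingers close. It gives the time, the measured TCP pose, the force, the opening and the grip force at its end, in the units of the state.
- bot.observe(): the state, without advancing time (a new reading comes with each control period).
- bot.grab_frame(name): name is "scene" or "top" or "wrist"; returns a dict with "pixels" (420x560x3 uint8, red, green, blue), "fovy" (degrees; the focal length in pixels is half the picture's height over the tangent of half this angle, whatever the lens; pixels are square), "cx", "cy" (the principal point, pixels), "k1" (the pictures are not rectified: a ray, as slopes to the right and down, at radius r is drawn at 1 + k1 r^2 times it, then the intrinsics apply), "rvec" (rotation vector, rad) and "tvec" (3), from world to camera coordinates, as OpenCV has them; the wrist camera has in their place "mount" (4x4, takes a point from camera to tool coordinates, whose origin is the TCP and whose axes are the flange's). Camera axes: x right, y down, z forward; pixel columns grow to the right and rows downward; lengths in m; the calibration is good to about 2 mm. A picture is of the moment at which its call begins: read the wrist's pose just before it. There is no depth.
- bot.job_done(): hands the job in; it is judged then, once.
The state is a dict: "clock": time; "qpos": joint angles; "qd": joint speeds; "joint_efforts": joint torques, N m; "position": TCP position; "tool_rot": TCP orientation; "force": force on the tool from outside, world axes, zero at the start; "moment": the same for the moment, N m; "grip_width": finger opening in m; "finger_force": force on a finger pad.
Only numpy, scipy, OpenCV 4.12 (cv2) and the standard library are available. Lean on these libraries where they do the work, as an engineer would, in place of code of your own. Each camera call takes 0.05 s, during which the arm holds its last target. There are 200 camera calls.

## Working session

There is one attempt and no reset: what is moved stays moved. The work goes in short steps, Python scripts to look and compute and a tool call to move; the robot and the scene stay as the last step left them, time stands still between calls to the robot, and variables do not carry over. Pictures are saved under pics/ and viewed, at most 13 in all, crops included, and the job is handed in when it is done.

Besides the shell and the picture viewer there is one more tool, called after ">>>" in YAML: its name, and indented under it one key for each argument. jog_arm: Moves the arm, as the interface text tells. Shifts and turns lie within -1 to 1; 1 stands for 30 mm of shift or 0.08 rad of turn. Its arguments: {"type":"object","properties":{"motion":{"type":"array","items":{"type":"array","items":{"type":"number"}}},"newtons":{"type":"number"}},"required":["motion"]}

```bash
mkdir -p pics; cat > h.py <<'E'
import numpy as np, cv2
from workcell import bot
from scipy.spatial.transform import Rotation as R
def cam(n):
    s=bot.observe(); f=bot.grab_frame(n); im=np.array(f["pixels"])[:,:,::-1].copy()
    fl=210/np.tan(np.radians(f["fovy"])/2)
    K=np.array([[fl,0,f["cx"]],[0,fl,f["cy"]],[0,0,1]])
    if n=="wrist":
        T=np.eye(4); T[:3,:3]=R.from_euler("xyz",s["tool_rot"]).as_matrix(); T[:3,3]=s["position"]
        M=T@np.array(f["mount"])
    else:
        M=np.eye(4); r=cv2.Rodrigues(np.array(f["rvec"],float))[0]
        M[:3,:3]=r.T; M[:3,3]=-r.T@np.array(f["tvec"],float).ravel()
    return dict(im=im,K=K,d=np.array([f["k1"],0,0,0.]),M=M)
def ray(c,px):
    u=cv2.undistortPoints(np.array(px,float).reshape(-1,1,2),c["K"],c["d"]).reshape(-1,2)
    return c["M"][:3,3],np.c_[u,np.ones(len(u))]@c["M"][:3,:3].T
def onz(c,px,z):
    o,d=ray(c,px); return o+d*((z-o[2])/d[:,2])[:,None]
def proj(c,P):
    Mi=np.linalg.inv(c["M"]); return cv2.projectPoints(np.array(P,float).reshape(-1,1,3),cv2.Rodrigues(Mi[:3,:3])[0],Mi[:3,3],c["K"],c["d"])[0].reshape(-1,2)
def tri(c1,p1,c2,p2):
    o1,d1=ray(c1,p1);o2,d2=ray(c2,p2);d1=d1[0];d2=d2[0]
    t=np.linalg.lstsq(np.c_[d1,-d2],o2-o1,rcond=None)[0]; a=o1+t[0]*d1;b=o2+t[1]*d2
    return (a+b)/2,np.linalg.norm(a-b)
E
python3 - <<'E'
from h import *
import pickle
C={n:cam(n) for n in("scene","top","wrist")}
pickle.dump(C,open("c0.pkl","wb"))
for n in C: cv2.imwrite(f"pics/{n}0.png",C[n]["im"]);print(n,C[n]["M"].round(3).tolist(),C[n]["K"][0,0])
print(bot.observe())
E
```

```text
scene [[-0.826, 0.365, -0.429, 0.829], [0.563, 0.532, -0.632, 0.555], [-0.003, -0.764, -0.645, 0.696], [0.0, 0.0, 0.0, 1.0]] 485.84748779782154
top [[0.023, -0.995, 0.101, 0.309], [-1.0, -0.024, -0.01, -0.061], [0.013, -0.101, -0.995, 1.189], [0.0, 0.0, 0.0, 1.0]] 529.6571949591953
wrist [[0.31, -0.916, -0.255, 0.258], [-0.951, -0.299, -0.082, -0.573], [-0.001, 0.267, -0.964, 0.374], [0.0, 0.0, 0.0, 1.0]] 355.242578405491
{'clock': 0.15, 'qpos': array([ 1.18482829,  0.52187252, -0.03631107,  1.59985914,  0.02121377,
        1.02109679, -0.11278878]), 'qd': array([-0.00012644, -0.00233371, -0.00101676, -0.0017632 , -0.00196737,
       -0.00026576, -0.00241801]), 'joint_efforts': array([ 2.75386250e-03, -9.27382493e+01,  1.98046893e+00, -3.70051503e+01,
        1.79221208e-02,  6.32189680e-03,  1.45397252e-05]), 'position': array([ 0.19397522, -0.59387907,  0.2308674 ]), 'tool_rot': array([-3.14074552e+00,  7.63828521e-05,  3.15759667e-01]), 'force': array([ 0.3728635 ,  0.31501302, -0.71926159]), 'moment': array([-0.00987225, -0.03998394, -0.00036649]), 'finger_force': 0.0, 'grip_width': 0.08523181371184195}
```

View pics/scene0.png

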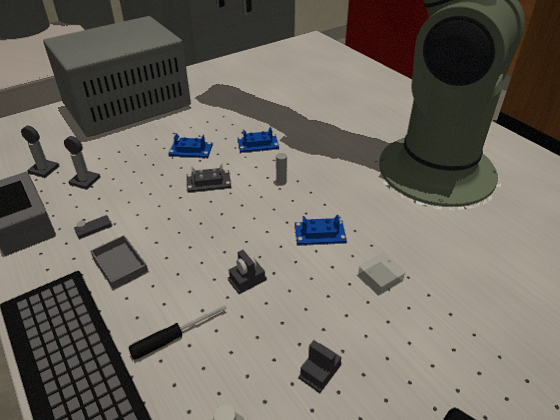

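View pics/top0.png

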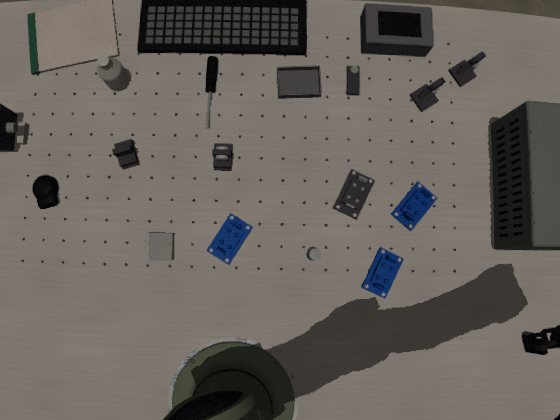

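Scene: the lens carrier is at (247,270), the dark base at (208,180) and the blank at (320,365). In the top view they are at (223,157), (354,194) and (125,153). The blue bases are decoys.

```bash
python3 - <<'E'
from h import *
import pickle
C=pickle.load(open("c0.pkl","rb"))
for n,s,t in(("lens",(247,268),(223,157)),("base",(208,180),(354,194)),("blank",(320,363),(125,153))):
    print(n,tri(C["scene"],s,C["top"],t),onz(C["top"],t,.03))
t=C["top"]["im"]; a=cv2.resize(t[130:190,185:260],None,fx=5,fy=5,interpolation=2);b=cv2.resize(t[160:230,320:390],None,fx=5,fy=5,interpolation=2)
o=np.zeros((350,730,3),np.uint8);o[:300,:375]=a;o[:,380:]=b;cv2.imwrite("pics/crop.png",o)
E
```

```text
lens (array([0.54559464, 0.03451807, 0.02842977]), np.float64(0.0021556638440575816)) [[0.54438439 0.03500645 0.03      ]]
base (array([ 0.47177021, -0.26217401,  0.00597773]), np.float64(0.0001458959568931335)) [[ 0.46853116 -0.25813115  0.03      ]]
blank (array([0.55163805, 0.2579185 , 0.02435483]), np.float64(0.0026730329233138482)) [[0.54946222 0.25724857 0.03      ]]
```

View pics/crop.png

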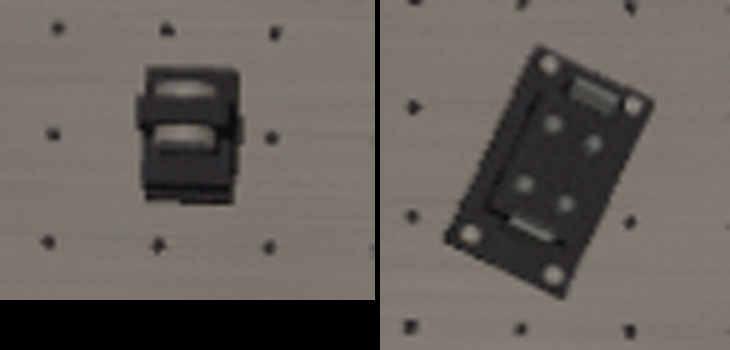

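Top view: the carrier's x axis lies almost along world x. The base's long axis is at about -0.45 rad yaw. I'm moving over the base first for a wrist look.

>>> jog_arm:
  motion:
    - [0.9,-0.6,0,0,1]
    - [0.9,-0.6,0,0,1]
    - [0.9,-0.6,0,0,1]
    - [0.9,-0.6,0,0,1]
    - [0.9,-0.6,0,0,1]
    - [0.9,-0.6,0,0,1]
    - [0.9,-0.6,0,0,1]
    - [0.9,-0.6,0,0,1]
    - [0.9,-0.6,0,0,1]
    - [0.9,-0.6,0,0,1]
    - [0.9,-0.6,0,0,1]
    - [0,0,0,0,1]

```text
clock: 1.35
position: [0.4175, -0.3101, 0.2313]
tool_rot: [-3.141, -0.001, 0.321]
force: [-0.3, 0.0, 0.6]
grip_width: 0.0854
finger_force: 0.0
```

```bash
python3 - <<'E'
from h import *
import pickle
c=cam("wrist");pickle.dump(c,open("b1.pkl","wb"));cv2.imwrite("pics/b1.png",c["im"]);print(proj(c,[[.47,-.26,.024],[.47,-.26,0]]))
E
```

```text
[[249.03509864 112.59265222]
 [251.10661165 112.4988756 ]]
```

View pics/b1.png

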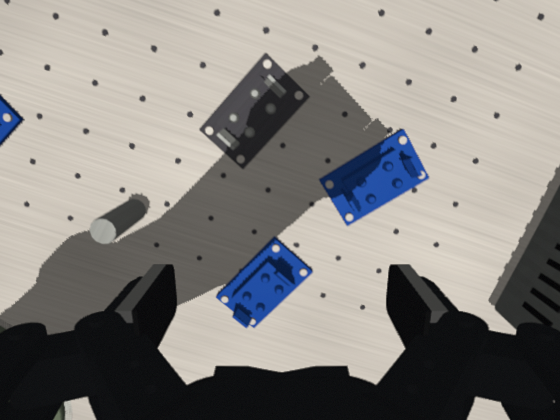

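>>> jog_arm:
  motion:
    - [1,-0.1,0,0,1]
    - [1,-0.1,0,0,1]
    - [1,-0.1,0,0,1]
    - [0,0,0,0,1]
    - [0,0,0,0,1]

```text
clock: 1.9
position: [0.4972, -0.2777, 0.2309]
tool_rot: [-3.141, 0.001, 0.316]
force: [-0.5, -0.4, 0.1]
grip_width: 0.0855
finger_force: 0.0
```

Wrist view: the dark base is centred at (254,112). Its foot bolts are at (267,64), (299,95), (210,130) and (241,160), and it is partly in shadow. I'll take a second view.

```bash
python3 - <<'E'
from h import *
import pickle
c=cam("wrist");pickle.dump(c,open("b2.pkl","wb"))
p=proj(c,[[.47,-.26,.024]])[0];print(p)
x,y=p.astype(int);x0=max(x-90,0);y0=max(y-75,0);print(x0,y0)
cv2.imwrite("pics/b2.png",cv2.resize(c["im"][y0:y0+150,x0:x0+180],None,fx=4,fy=4,interpolation=2))
E
```

```text
[256.38238375 199.56680102]
166 124
```

View pics/b2.png

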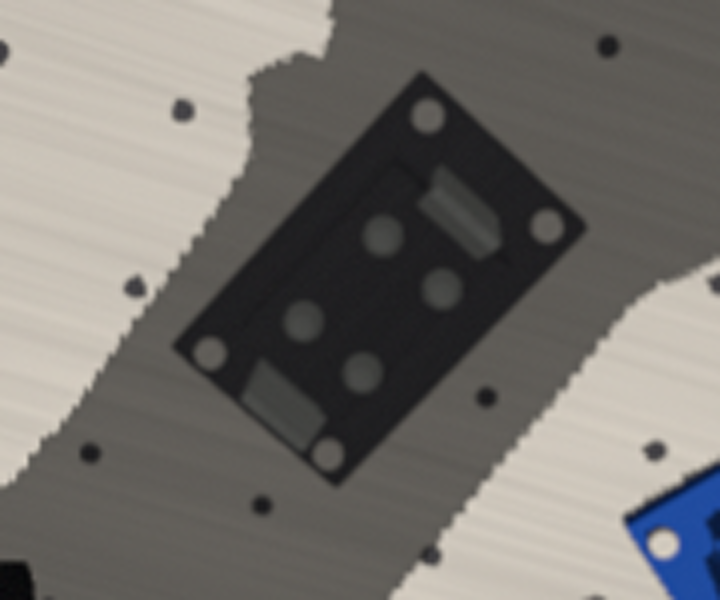

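Crop: the studs are at (383,236), (442,289), (303,321) and (362,373), the foot bolts at the corners and the clips at both ends. Next I refine the centroids and triangulate.

```bash
cat >> h.py <<'E'
def blob(c,p,h=7):
    "centroid of the bright spot nearest p"
    x,y=np.round(p).astype(int);s=8
    g=cv2.cvtColor(c["im"],cv2.COLOR_BGR2GRAY)[y-h:y+h+1,x-h:x+h+1]
    g=cv2.resize(g,None,fx=s,fy=s,interpolation=2)
    m=cv2.threshold(g,0,255,cv2.THRESH_OTSU)[1]
    n,l,st,ce=cv2.connectedComponentsWithStats(m)
    k=1+np.argmin(np.linalg.norm(ce[1:]-g.shape[0]/2,axis=1))
    return (ce[k]+.5)/s-.5+[x-h,y-h],st[k,4]/s/s
E
python3 - <<'E'
from h import *
import pickle
c1,c2=[pickle.load(open(f"b{i}.pkl","rb")) for i in(1,2)]
st=np.array([[383,236],[442,289],[303,321],[362,373]])/4+[166,124]
bo=np.array([[428,116],[547,226],[209,353],[328,455]])/4+[166,124]
for nm,S,z in(("stud",st,.027),("bolt",bo,.008)):
    Q=[]
    for p in S:
        q,a=blob(c2,p); w=onz(c2,[q],z)[0]; g=proj(c1,[w])[0]; q1,a1=blob(c1,g,6)
        print(nm,q.round(1),a,w.round(4),q1.round(1),a1,g.round(1),[np.round(v,4) for v in tri(c1,[q1],c2,[q])]); Q.append(w)
    Q=np.array(Q);d=Q[0]+Q[1]-Q[2]-Q[3];e=Q[0]+Q[2]-Q[1]-Q[3]
    print("ctr",Q.mean(0),"yaw",np.arctan2(d[1],d[0]),"y-yaw",np.arctan2(-e[0],e[1]),"len",np.linalg.norm(d)/2,np.linalg.norm(e)/2)
E
```

```text
stud [261.3 182.5] 78.625 [ 0.489  -0.2595  0.027 ] [254.2  92.9] 41.65625 [254.2  92.6] [array([ 0.4887, -0.2595,  0.0257]), np.float64(0.0001)]
stud [276.  195.8] 76.5 [ 0.4806 -0.2776  0.027 ] [270.2 108. ] 73.390625 [269.9 107.7] [array([ 0.4803, -0.2778,  0.0256]), np.float64(0.0003)]
stud [241.4 203.9] 77.34375 [ 0.4618 -0.2469  0.027 ] [232.8 117.4] 41.265625 [233.  116.6] [array([ 0.4609, -0.2467,  0.0243]), np.float64(0.0003)]
stud [256.2 216.8] 75.765625 [ 0.4534 -0.265   0.027 ] [247.9 130.7] 97.40625 [248.7 131.3] [array([ 0.454 , -0.2647,  0.0295]), np.float64(0.0007)]
ctr [ 0.47117973 -0.26225012  0.027     ] yaw -0.43338178379123865 y-yaw -0.4327549927871998 len 0.029989902986675178 0.02000168326891825
bolt [272.5 152.5] 56.171875 [ 0.5185 -0.2613  0.008 ] [266.9  63.6] 62.875 [266.6  64. ] [array([ 0.5188, -0.2614,  0.0096]), np.float64(0.0003)]
bolt [302.3 180.1] 54.5 [ 0.5008 -0.2997  0.008 ] [298.4  94.9] 60.375 [298.1  95.1] [array([ 0.501 , -0.2998,  0.0089]), np.float64(0.0004)]
bolt [218.  211.9] 51.390625 [ 0.44  -0.225  0.008] [208.8 130.3] 56.015625 [208.7 130.4] [array([ 0.4402, -0.2251,  0.0086]), np.float64(0.0001)]
bolt [247.6 237.2] 48.03125 [ 0.4222 -0.2634  0.008 ] [240.2 158.7] 55.0625 [239.9 158.9] [array([ 0.4226, -0.2635,  0.0088]), np.float64(0.0003)]
ctr [ 0.47037867 -0.26234815  0.008     ] yaw -0.4334653683943216 y-yaw -0.4329302372937597 len 0.08652518655098411 0.042303411055684616
```

>>> jog_arm:
  motion:
    - [0.42,-0.9,0,0,1]
    - [0.42,-0.9,0,0,1]
    - [0.42,-0.9,0,0,1]
    - [0.42,-0.9,0,0,1]
    - [0.42,-0.9,0,0,1]
    - [0.42,-0.9,0,0,1]
    - [0.42,-0.9,0,0,1]
    - [0.42,-0.9,0,0,1]
    - [0,0,0,1,1]
    - [0,0,0,1,1]
    - [0,0,0,1,1]
    - [0,0,0,1,1]

```text
clock: 3.15
position: [0.5258, -0.0421, 0.2314]
tool_rot: [3.141, 0.0, -0.009]
force: [0.3, 0.3, 0.3]
grip_width: 0.0856
finger_force: 0.0
```

>>> jog_arm:
  motion:
    - [0,0,0,0,1]
    - [0,0,0,0,1]

```text
clock: 3.35
position: [0.5261, -0.0414, 0.2314]
tool_rot: [3.141, -0.0, -0.003]
force: [0.1, 0.3, 0.4]
grip_width: 0.0853
finger_force: 0.0
```

```bash
python3 - <<'E'
from h import *
import pickle
c=cam("wrist");pickle.dump(c,open("l1.pkl","wb"))
p=proj(c,[[.545,.035,.03]])[0]
x,y=p.astype(int);x0=max(x-90,0);y0=max(y-75,0);print(p,x0,y0)
cv2.imwrite("pics/l1.png",cv2.resize(c["im"][y0:y0+150,x0:x0+180],None,fx=4,fy=4,interpolation=2))
E
```

```text
[202.46380408 162.25055212] 112 87
```

View pics/l1.png

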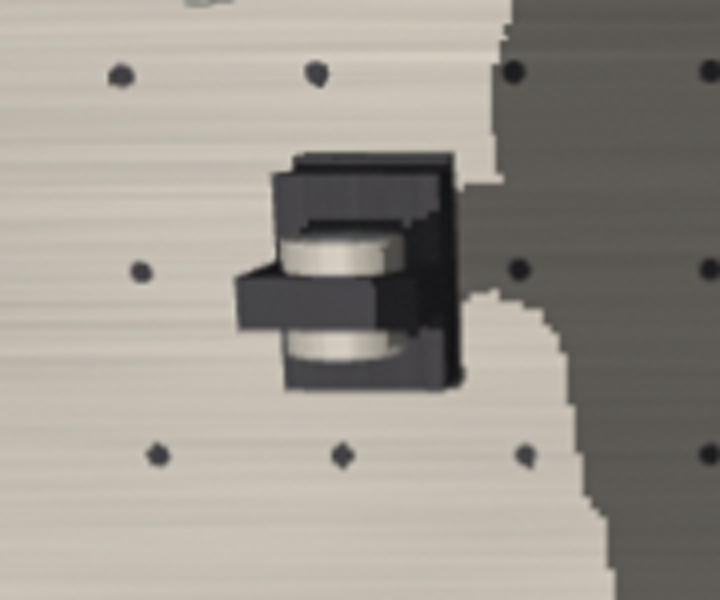

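Crop: the lens carrier has its frame top at about (237..415, 277..330) and is viewed off-centre to its right. Next I move directly above it for a symmetric second view.

>>> jog_arm:
  motion:
    - [0.1,-0.87,0,0,1]
    - [0.1,-0.87,0,0,1]
    - [0.1,-0.87,0,0,1]
    - [0,0,0,0,1]
    - [0,0,0,0,1]

```text
clock: 3.9
position: [0.5356, 0.0376, 0.2312]
tool_rot: [3.141, 0.0, -0.002]
force: [0.9, -0.4, -0.8]
grip_width: 0.085
finger_force: 0.0
```

```bash
python3 - <<'E'
from h import *
import pickle
c=cam("wrist");pickle.dump(c,open("l2.pkl","wb"))
p=proj(c,[[.545,.035,.03]])[0]
x,y=p.astype(int);x0=max(x-60,0);y0=max(y-60,0);print(p,x0,y0)
cv2.imwrite("pics/l2.png",cv2.resize(c["im"][y0:y0+100,x0:x0+120],None,fx=6,fy=6,interpolation=2))
E
```

```text
[283.58671635 171.56692814] 223 111
```

View pics/l2.png

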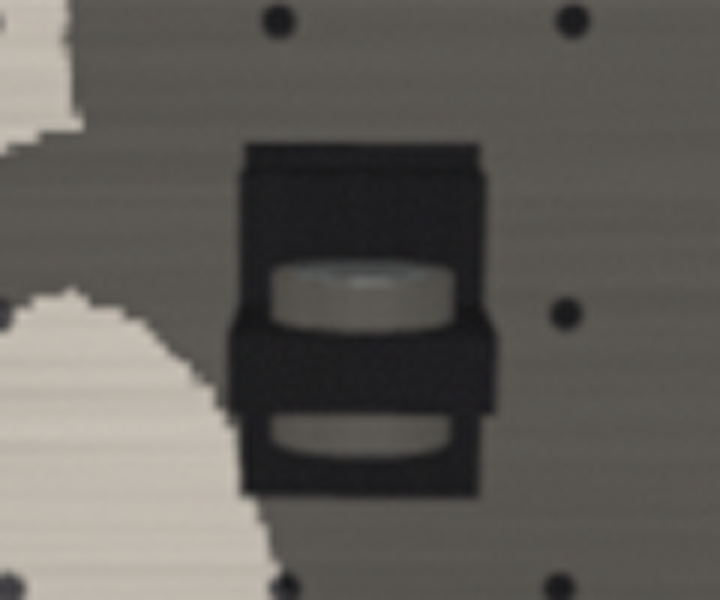

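Crop: the frame top's near corners are at (230,413) and (494,413). The far toe edge runs from (247,145) to (478,145), and the block's near edge is at y≈495.

```bash
python3 - <<'E'
from h import *
import pickle
c1,c2=[pickle.load(open(f"l{i}.pkl","rb")) for i in(1,2)]
k2=lambda P:(np.array(P,float)+.5)/6-.5+[223,111]
k1=lambda P:(np.array(P,float)+.5)/4-.5+[112,87]
for a,b in(((239,330),(230,413)),((415,330),(494,413)),((286,390),(242,496)),((454,153),(478,145))): print("tri",tri(c1,k1([a]),c2,k2([b])))
F=onz(c2,k2([(230,413),(494,413)]),.062);T=onz(c2,k2([(247,145),(478,145)]),.008);B=onz(c2,k2([(242,496),(479,496)]),.028)
for n,P in(("frame",F),("toe",T),("block",B)): print(n,P.round(4).tolist(),P.mean(0).round(4),np.linalg.norm(P[0]-P[1]).round(4),"yaw",np.arctan2(-(P[0]-P[1])[0],(P[0]-P[1])[1]).round(3))
# side-line yaw: toe/block left edges
d=(T-B)[:,:2];print("side yaw",np.arctan2(d[:,1],d[:,0]))
E
```

```text
tri (array([0.54383847, 0.05532371, 0.06432404]), np.float64(8.921633861458339e-05))
tri (array([0.54366131, 0.01634556, 0.06424143]), np.float64(1.9986238933099713e-05))
tri (array([0.52336019, 0.05556097, 0.03002973]), np.float64(8.729432079567535e-05))
tri (array([0.5790178 , 0.01554948, 0.00299998]), np.float64(0.0007900569213938442))
frame [[0.5434, 0.0555, 0.062], [0.5432, 0.0162, 0.062]] [0.5433 0.0358 0.062 ] 0.0393 yaw -0.003
toe [[0.5791, 0.0549, 0.008], [0.5789, 0.0159, 0.008]] [0.579  0.0354 0.008 ] 0.039 yaw -0.003
block [[0.5228, 0.0557, 0.028], [0.5227, 0.0162, 0.028]] [0.5228 0.0359 0.028 ] 0.0395 yaw -0.003
side yaw [-0.01344392 -0.00497604]
```

>>> jog_arm:
  motion:
    - [0.46,0.06,0,0,1]
    - [0,0,1,0,1]
    - [0,0,1,0,1]
    - [0,0,1,0,1]
    - [0,0,1,0,1]
    - [0,0,0.8,0,1]
    - [0,0,0.8,0,1]
    - [0,0,0.8,0,1]
    - [0,0,0.5,0,1]
    - [0,0,0,0,1]
    - [0,0,0,0,1]
  newtons: 80

```text
clock: 5.05
position: [0.5498, 0.0355, 0.0248]
tool_rot: [3.142, -0.0, -0.005]
force: [-0.0, -0.5, -0.2]
grip_width: 0.0855
finger_force: 0.0
```

>>> jog_arm:
  motion:
    - [0,0,0.2,0,1]
    - [0,0,0,0,0]
    - [0,0,0,0,0]
    - [0,0,0,0,0]
    - [0,0,0,0,0]
    - [0,0,0,0,0]
    - [0,0,0,0,0]
    - [0,0,0,0,0]
    - [0,0,0,0,0]
    - [0,0,0,0,0]

```text
clock: 6.05
position: [0.5498, 0.0359, 0.0189]
tool_rot: [3.142, -0.001, -0.004]
force: [-1.7, 0.9, 8.1]
grip_width: 0.0394
finger_force: 80.4
```

>>> jog_arm:
  motion:
    - [0,0,-0.5,0,0]
    - [0,0,-1,0,0]
    - [0,0,-1,0,0]
    - [0,0,-1,0,0]
    - [0,0,0,0.9,0]
    - [0,0,0,0.9,0]
    - [0,0,0,0.9,0]
    - [0,0,0,0.9,0]
    - [0,0,0,0.9,0]
    - [0,0,0,0.86,0]
    - [0,0,0,0,0]
    - [0,0,0,0,0]

```text
clock: 7.25
position: [0.5495, 0.036, 0.1239]
tool_rot: [-3.141, -0.0, -0.431]
force: [-0.4, 0.8, -3.2]
grip_width: 0.0391
finger_force: 80.7
```

>>> jog_arm:
  motion:
    - [0.16,0.9,0,0,0]
    - [0.16,0.9,0,0,0]
    - [0.16,0.9,0,0,0]
    - [0.16,0.9,0,0,0]
    - [0.16,0.9,0,0,0]
    - [0.16,0.9,0,0,0]
    - [0.16,0.9,0,0,0]
    - [0.16,0.9,0,0,0]
    - [0.16,0.9,0,0,0]
    - [0.16,0.9,0,0,0]
    - [0.16,0.9,0,0,0]
    - [0,0,0,0,0]

```text
clock: 8.45
position: [0.4713, -0.2596, 0.1236]
tool_rot: [3.14, -0.0, -0.436]
force: [0.4, 0.3, -2.3]
grip_width: 0.0386
finger_force: 81.3
```

```bash
python3 - <<'E'
from h import *
import pickle
s=bot.observe();c=cam("wrist");pickle.dump(c,open("h1.pkl","wb"))
R0=R.from_euler("xyz",s["tool_rot"]).as_matrix();print(s["position"],s["tool_rot"],s["grip_width"],s["finger_force"],s["force"])
print("todo tool",R0.T@(np.array([.4716,-.2625,.06])-s["position"]))
cv2.imwrite("pics/h1.png",c["im"])
E
```

```text
[ 0.47128637 -0.25964956  0.12359856] [ 3.14014298e+00 -2.72656422e-04 -4.35869349e-01] 0.038601238835266484 81.29555314779282 [ 0.37778174  0.34421448 -2.34275791]
todo tool [0.00147042 0.00235932 0.06360245]
```

View pics/h1.png

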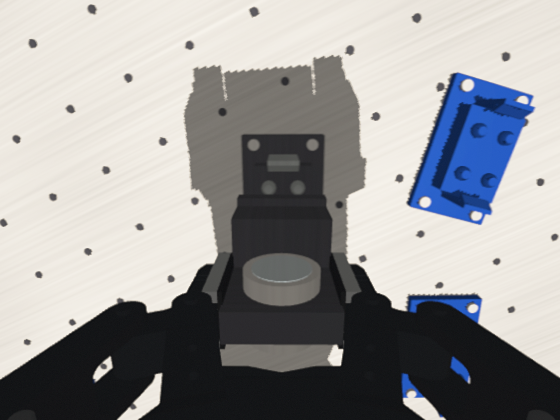

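Wrist view: the carrier is held level, with its lens at (282,278). The base shows beyond it, with bolts at (254,145) and (313,145), studs at (268,187) and (297,187) and the clip at (283,163). I'll check alignment numerically from this view.

```bash
python3 - <<'E'
from h import *
import pickle
c=pickle.load(open("h1.pkl","rb"));s=bot.observe()
M=R.from_euler("xyz",s["tool_rot"]).as_matrix()
L=lambda P:((P-s["position"])@M*1000).round(2)
for p,z,nm,h in(((254,145),.008,"bolt",7),((313,145),.008,"bolt",7),((268,187),.027,"stud",7),((297,187),.027,"stud",7)):
    q,a=blob(c,p,h);w=onz(c,[q],z)[0];print(nm,q.round(1),a,w.round(4),"tool",L(w))
# expected carrier corners in hand
P=[]
for x,y,z in((30,20,8),(30,-20,8),(26.5,20,28),(26.5,-20,28)): P.append(s["position"]+M@(np.array([x-.5,y,18.9-z])/1000))
print(proj(c,P).round(1))
x0,y0=220,180
cv2.imwrite("pics/h2.png",cv2.resize(c["im"][y0:y0+80,x0:x0+125].astype(float).clip(0,85)*3,None,fx=6,fy=6,interpolation=2).clip(0,255).astype(np.uint8))
E
```

```text
bolt [253.2 144.5] 108.4375 [ 0.5191 -0.2603  0.008 ] tool [ 43.78 -17.33 115.52]
bolt [312.1 144.3] 109.578125 [ 0.5013 -0.2988  0.008 ] tool [ 43.81  25.1  115.54]
stud [268.3 187.2] 144.3125 [ 0.4895 -0.2589  0.027 ] tool [16.33 -6.11 96.52]
stud [297.3 187.2] 144.65625 [ 0.4811 -0.277   0.027 ] tool [16.33 13.87 96.53]
[[320.  198.1]
 [230.5 198.3]
 [325.2 218.8]
 [224.  219. ]]
```

View pics/h2.png

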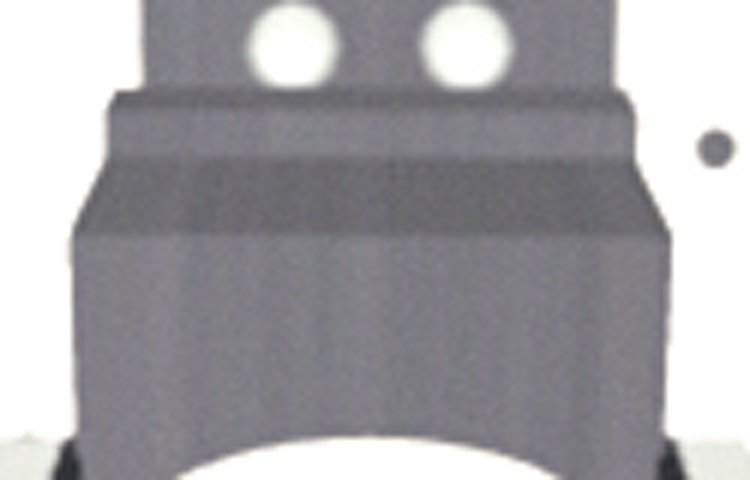

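The pose may have still been settling in that picture, so I'm re-measuring at rest, with the carrier and base in one view.

```bash
cat > chk.py <<'E'
from h import *
import sys
s=bot.observe();print(s["position"],s["tool_rot"],np.abs(s["qd"]).max())
c=cam("wrist");M=R.from_euler("xyz",s["tool_rot"]).as_matrix()
L=lambda P:((P-s["position"])@M*1000).round(2)
Q=[]
for p,z in(((254,145),.008),((313,145),.008),((268,187),.027),((297,187),.027)):
    q,a=blob(c,p);w=onz(c,[q],z)[0];Q.append(L(w));print(q.round(1),a,w.round(4),Q[-1])
Q=np.array(Q);print("base centre in tool y,x",Q[:,1].mean(),Q[:2,0].mean()-43.3,Q[2:,0].mean()-15)
P=[s["position"]+M@(np.array([x,y,18.9-z])/1000) for x,y,z in((26.5,-20,28),(26.5,20,28))]
print("exp block-top corners",proj(c,P).round(1))
g=cv2.cvtColor(c["im"],cv2.COLOR_BGR2GRAY).astype(int)
for r in(222,230): e=np.where(np.abs(np.diff(g[r,215:350]))>15)[0]+215.5; print(r,e)
W=onz(c,[[231.8,219],[331.2,219]],s["position"][2]-.0189+.028);print("block top corners in tool",L(W))
E
python3 chk.py
```

```text
[ 0.47208499 -0.25753499  0.1235236 ] [ 3.14124304e+00 -9.51408917e-05 -4.34308465e-01] 0.04077826285163292
[256.4 144.1] 103.703125 [ 0.5192 -0.2602  0.008 ] [ 43.86 -17.44 115.52]
[315.4 144. ] 105.171875 [ 0.5014 -0.2988  0.008 ] [ 43.93  25.03 115.54]
[270.7 186.9] 126.21875 [ 0.4898 -0.2583  0.027 ] [16.41 -6.83 96.52]
[299.7 186.8] 127.328125 [ 0.4815 -0.2764  0.027 ] [16.44 13.15 96.53]
base centre in tool y,x 3.4775 0.5949999999999989 1.4250000000000007
exp block-top corners [[229.7 217.3]
 [331.1 217.3]]
222 [230.5 231.5 331.5 332.5 347.5 348.5]
230 [215.5 230.5 231.5 331.5 332.5 346.5 347.5 348.5]
block top corners in tool [[ 25.81 -19.21  -9.1 ]
 [ 25.79  20.08  -9.09]]
```

>>> jog_arm:
  motion:
    - [0.04,0.13,0,0,0]
    - [0,0,0,0,0]
    - [0,0,0,0,0]
    - [0,0,0,0,0]

```text
clock: 8.95
position: [0.4724, -0.2595, 0.1233]
tool_rot: [-3.141, 0.0, -0.432]
force: [-0.2, 0.7, -2.2]
grip_width: 0.0391
finger_force: 81.3
```

```bash
python3 chk.py
```

```text
[ 0.4724239  -0.25949806  0.12330661] [-3.14147029e+00  9.54937556e-05 -4.32339516e-01] 0.001635059018889623
[255.5 145.7] 109.015625 [ 0.5188 -0.2609  0.008 ] [ 42.76 -18.15 115.3 ]
[314.4 145.7] 109.34375 [ 0.501  -0.2995  0.008 ] [ 42.74  24.31 115.3 ]
[269.9 188.2] 134.6875 [ 0.4896 -0.2592  0.027 ] [15.54 -7.43 96.31]
[298.9 188.2] 136.390625 [ 0.4812 -0.2774  0.027 ] [15.48 12.55 96.3 ]
base centre in tool y,x 2.8200000000000003 -0.5499999999999972 0.5099999999999998
exp block-top corners [[229.7 217.3]
 [331.1 217.3]]
222 [230.5 231.5 331.5 332.5 347.5 348.5]
230 [230.5 231.5 331.5 332.5 348.5]
block top corners in tool [[ 25.81 -19.21  -9.1 ]
 [ 25.79  20.08  -9.1 ]]
```

Both views put the base centre within about 0.6 mm of each other. I apply the last correction and descend to just above the clips.

>>> jog_arm:
  motion:
    - [0.02,0.08,0,0,0]
    - [0,0,0.6,0,0]
    - [0,0,0.6,0,0]
    - [0,0,0.5,0,0]
    - [0,0,0.2,0,0]
    - [0,0,0,0,0]
    - [0,0,0,0,0]
    - [0,0,0,0,0]

```text
clock: 9.8
position: [0.4722, -0.2626, 0.0671]
tool_rot: [3.142, -0.001, -0.433]
force: [-0.4, 0.3, -3.0]
grip_width: 0.0388
finger_force: 81.3
```

```bash
python3 - <<'E'
from h import *
s=bot.observe();c=cam("wrist");M=R.from_euler("xyz",s["tool_rot"]).as_matrix()
print(s["position"],s["tool_rot"],s["force"])
print("to b2 base, tool",M.T@(np.array([.4714,-.2622,.043])-s["position"]))
# bolts, seeded by projection, at +x end
for b in((43.3,21.2),(43.3,-21.2)):
    y=-.433;u=np.array([np.cos(y),np.sin(y)]);v=np.array([-u[1],u[0]])
    w=np.r_[np.array([.4714,-.2622])+b[0]/1e3*u+b[1]/1e3*v,.008]
    p=proj(c,[w])[0];q,a=blob(c,p,9);print(p.round(1),q.round(1),a,((onz(c,[q],.008)[0]-s["position"])@M*1000).round(2))
g=cv2.cvtColor(c["im"],cv2.COLOR_BGR2GRAY)
x0,y0=190,110
cv2.imwrite("pics/h3.png",cv2.resize(np.clip(c["im"][y0:y0+140,x0:x0+185].astype(int)*2,0,255).astype(np.uint8),None,fx=4,fy=4,interpolation=2))
E
```

```text
[ 0.47220782 -0.26258378  0.06705544] [ 3.14158956e+00 -1.12736796e-03 -4.33134096e-01] [-0.35670441  0.28715131 -2.99953392]
to b2 base, tool [-9.21424047e-04 -9.35806505e-06  2.40544184e-02]
[243.2 155.8] [243.2 157.2] 172.359375 [ 41.58 -21.28  59.1 ]
[317.8 155.8] [318.1 157.2] 172.71875 [41.56 21.33 59.1 ]
```

View pics/h3.png

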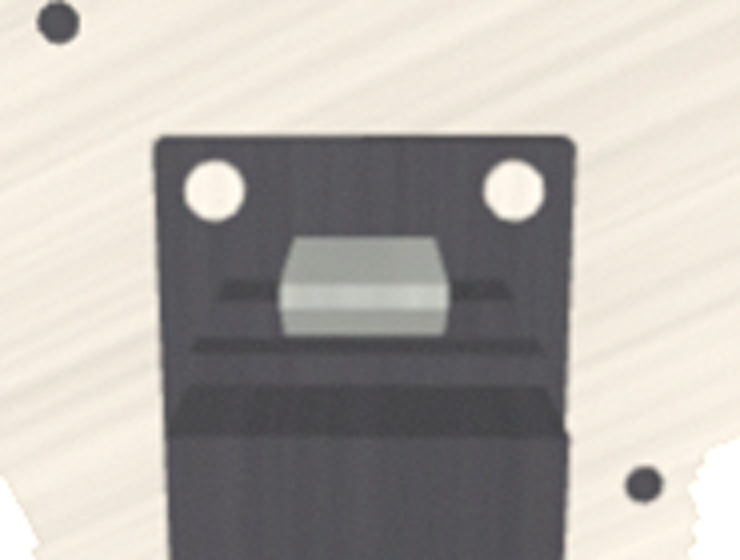

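Crop: the bolts are at (214,190) and (514,190), the clip is centred at x=364, and the carrier's block edges are at 169 and 568. It is laterally centred within about 0.5 mm. A tiny trim, then I press down in steps.

>>> jog_arm:
  motion:
    - [-0.025,-0.015,0,0,0]
    - [0,0,0.1,0,0]
    - [0,0,0.1,0,0]
    - [0,0,0.1,0,0]
    - [0,0,0,0,0]
    - [0,0,0,0,0]

```text
clock: 10.45
position: [0.4715, -0.2617, 0.0573]
tool_rot: [-3.142, -0.0, -0.433]
force: [1.8, -0.2, -1.8]
grip_width: 0.0395
finger_force: 81.4
```

>>> jog_arm:
  motion:
    - [0,0,0.1,0,0]
    - [0,0,0.1,0,0]
    - [0,0,0.1,0,0]
    - [0,0,0,0,0]
    - [0,0,0,0,0]

```text
clock: 10.95
position: [0.4712, -0.2615, 0.0481]
tool_rot: [-3.142, 0.0, -0.433]
force: [2.1, -1.0, -7.0]
grip_width: 0.0391
finger_force: 82.0
```

>>> jog_arm:
  motion:
    - [0,0,0.07,0,0]
    - [0,0,0,0,0]
    - [0,0,0,0,0]

```text
clock: 11.25
position: [0.4712, -0.2616, 0.0461]
tool_rot: [-3.142, 0.0, -0.433]
force: [1.6, -1.4, -4.4]
grip_width: 0.039
finger_force: 82.1
```

>>> jog_arm:
  motion:
    - [0,0,0.07,0,0]
    - [0,0,0,0,0]
    - [0,0,0,0,0]

```text
clock: 11.55
position: [0.4709, -0.2614, 0.0438]
tool_rot: [-3.142, 0.001, -0.433]
force: [0.4, 0.3, -6.5]
grip_width: 0.0387
finger_force: 81.6
```

>>> jog_arm:
  motion:
    - [0,0,0.07,0,0]
    - [0,0,0,0,0]
    - [0,0,0,0,0]

```text
clock: 11.85
position: [0.4711, -0.2615, 0.0428]
tool_rot: [3.142, 0.0, -0.433]
force: [-6.7, 4.7, 21.1]
grip_width: 0.0387
finger_force: 84.3
```

>>> jog_arm:
  motion:
    - [0,0,0.05,0,0]
    - [0,0,0,0,0]
    - [0,0,0,0,0]

```text
clock: 12.15
position: [0.4711, -0.2615, 0.0427]
tool_rot: [3.141, -0.0, -0.433]
force: [-16.1, 9.6, 57.4]
grip_width: 0.0393
finger_force: 88.5
```

The force rose to 57 N at the expected seated height of 0.0427. I relax and release.

>>> jog_arm:
  motion:
    - [0,0,-0.05,0,0]
    - [0,0,0,0,0]
    - [0,0,0,0,1]
    - [0,0,0,0,1]
    - [0,0,0,0,1]
    - [0,0,0,0,1]
    - [0,0,0,0,1]
    - [0,0,0,0,1]
    - [0,0,0,0,1]

```text
clock: 13.05
position: [0.4713, -0.2616, 0.042]
tool_rot: [-3.142, 0.0, -0.433]
force: [-0.5, -0.4, 0.1]
grip_width: 0.0853
finger_force: 0.0
```

>>> jog_arm:
  motion:
    - [0,0,-0.3,0,1]
    - [0,0,-0.6,0,1]
    - [0,0,-1,0,1]
    - [0,0,-1,0,1]
    - [0,0,-1,0,1]
    - [-0.5,0,-1,0,1]
    - [-0.5,0,-0.5,0,1]
    - [0,0,0,0,1]
    - [0,0,0,0,1]
    - [0,0,0,0,1]

```text
clock: 14.05
position: [0.4442, -0.249, 0.2035]
tool_rot: [-3.142, 0.001, -0.433]
force: [0.2, -0.2, 0.2]
grip_width: 0.0855
finger_force: 0.0
```

```bash
python3 - <<'E'
from h import *
c=cam("wrist")
p=proj(c,[[.4712,-.262,.05]])[0].astype(int);print(p,bot.observe()["position"])
x0=max(p[0]-90,0);y0=max(p[1]-75,0)
a=cv2.resize(np.clip(c["im"][y0:y0+150,x0:x0+180].astype(int)*2,0,255).astype(np.uint8),(432,360),interpolation=2)
s=cam("scene");q=proj(s,[[.4712,-.262,.04]])[0].astype(int)
b=cv2.resize(s["im"][q[1]-35:q[1]+35,q[0]-35:q[0]+35],(360,360),interpolation=2)
cv2.imwrite("pics/fin.png",np.hstack([a,b]));print(x0,y0,q)
E
```

```text
[281 156] [ 0.44420908 -0.24902382  0.20338015]
191 81 [206 168]
```

View pics/fin.png

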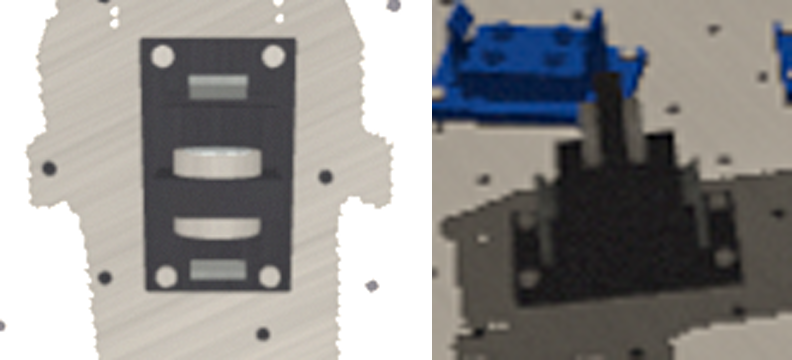

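Final view: the carrier sits centred and square on the base, with both clips at its ends (218,87) and (218,269). One numeric check on the clip spacing and toe/frame height.

```bash
python3 - <<'E'
from h import *
c=cam("wrist")
y=-.433;u=np.array([np.cos(y),np.sin(y)]);v=np.array([-u[1],u[0]]);B=np.array([.4712,-.2620])
W=lambda x,yy,z:np.r_[B+x/1e3*u+yy/1e3*v,z/1e3]
g=cv2.cvtColor(c["im"],cv2.COLOR_BGR2GRAY).astype(float)
xc=int(proj(c,[W(0,0,43)])[0,0])
pr=g[60:225,xc-4:xc+5].mean(1);d=np.diff(pr)
print("edges",[(i+60.5,round(d[i])) for i in range(1,len(d)-1) if abs(d[i])>8 and abs(d[i])>=abs(d[i-1]) and abs(d[i])>=abs(d[i+1])])
for n,P in dict(clipA_out43=W(36,0,43),clipA_out_foot=W(36,0,8),clipB_out43=W(-36,0,43),clipB_out8=W(-36,0,8),footA=W(50,0,8),footB=W(-50,0,8),frA=W(6,0,86),frB=W(-6,0,86),lensA=W(13,0,82),lensB=W(-13,0,82)).items(): print(n,proj(c,[P])[0].round(1))
r=int(proj(c,[W(0,0,86)])[0,1]); print("frame corners exp",proj(c,[W(-6,20,86),W(-6,-20,86)]).round(1))
E
```

```text
edges [(66.5, -47), (95.5, -29), (111.5, 23), (115.5, -12), (121.5, -17), (141.5, 25), (154.5, -31), (171.5, 29), (180.5, -28), (188.5, 23), (196.5, -20), (201.5, 40)]
clipA_out43 [281.2 111.9]
clipA_out_foot [281.2 111.7]
clipB_out43 [281.2 196.6]
clipB_out8 [281.2 188.2]
footA [281.2  95.9]
footB [281.2 202.1]
frA [281.3 154.5]
frB [281.3 170.8]
lensA [281.3 144.4]
lensB [281.3 179.1]
frame corners exp [[254.2 170.8]
 [308.3 170.8]]
```

Both clip outer edges are within 0.4 px of shut, where a 2 mm push would show as more than 2 px. The frame edges fit the seated height, so I'm handing in.

```bash
python3 -c "
from workcell import bot
print(bot.job_done())"
```

```text
the job is handed in; nothing more can be done
None
```

The lens carrier is on the stud base at its seated height, and both clips measured shut in the last wrist view; the gripper is released and clear, I never went near the blank carrier, and the job was handed in at about 14 s (no verdict came back).

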